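# Latch the marking fixture open and load an enclosure

## Robot

A 7-joint arm with a two-finger parallel gripper is mounted at the origin on the work surface. World frame = base frame: x ahead of the robot, y to its left, z up, the work surface at z = 0. Lengths are in m, angles in rad, forces in N, time in s.
With the tool pointing down it reaches from about 0.4 to 0.85 m from the base axis. Payload 10.4 kg.
Tool frame: the origin (TCP) lies midway between the tips of the shut fingers; the grasp point (between the pads) lies 19 mm behind it; z points along the fingers, y is the line along which they close (so a half turn about z gives the same grasp; the last joint's range is limited). The gripper opens to 87 mm and grips with 3 to 60 N. Pads are 19 mm wide; open, the fingers measure 117 mm over their backs; the gripper's body (75 mm by 190 mm) begins 51 mm behind the grasp point.
Start: joints at [1.222, 0.332, -0.065, 1.46, 0.022, 1.35, -0.088], TCP at [0.2, -0.592, 0.223] pointing down, gripper open.
Joint ranges: [-2.6, 2.6], [-0.5, 2.12], [-1.47, 1.34], [0.16, 2.42], [-1.27, 4.41], [0.06, 2.06], [-2.6, 2.6]. Speed limits (rad/s): [2.22, 2.22, 2.79, 2.79, 3.14, 3.14, 3.14].

## Interface

Orientations are given as a unit quaternion [x, y, z, w].
In Python, from bench import sensors, eyes, order gives the robot as it stands.
- The arm moves only by the tool arm_command, never from a script. Its argument "steps" is a list of rows, each an object with "rot": the turn, a rotation vector about the world's x, y, z in degrees, a list of three; "slide": the shift along the world's x, y, z in m, a list of three; "grip": the opening, from 0 (shut) to 1 (fully open). A call has exactly 8 rows; each row shifts and turns the commanded pose from where the row before left it; what a row does not reach is not made up. A row lasts 1/8 s, in which the tool goes at most 62.5 mm and 10.7 degrees, less where a joint would pass 70% of its speed; a pose out of reach is approached as far as the arm can. A call with a gripper value outside its range is refused whole. The fingers move at their own pace and stop on an object; "newtons" is the grip in N (left out, the last holds). Time passes only in rows, so rows that do not move let the fingers close, or fill a call up. It gives the time, the measured TCP pose, the force, the opening and the grip force at its end, in the units of the state.
- sensors.read_state(): the state, without advancing time (a new reading comes with each control period).
- eyes.camera(name): name is "side" or "top"; returns a dict with "pixels" (420x560x3 uint8, red, green, blue), "intrinsics" (3x3 intrinsics, pixels), "pose" (4x4, takes a point from camera to world coordinates). Camera axes: x right, y down, z forward; pixel columns grow to the right and rows downward; lengths in m; the calibration is good to about 2 mm. A picture is of the moment at which its call begins. There is no depth.
- order.close_job(): hands the job in; it is judged then, once.
Trained networks look in a picture, given as the dict that the camera call returned (one of the last four; its "shot" number tells which), for a name from the list of things; names that differ only in an ending like _2 or _b are one class to them, and where a whole thing is asked for, a point or a joint stands for the part that bears it (a point fixed in the world has none). Each returns a list of dicts, best first, with "conf" (0 to 1); they miss things now and then, are a little off and sometimes report something else, mostly with a low value. They report only what shows in the picture. A call takes as long as a camera call.
- eyes.look_for(name, picture): "bbox" ([left, top, right, bottom] in pixels, round what is visible of it).
The state is a dict: "time": time; "joint_positions": joint angles; "joint_vel": joint speeds; "joint_torque": joint torques, N m; "ee_pos": TCP position; "eef_rot": TCP orientation; "ft_force": force on the tool from outside, world axes, zero at the start; "torque": the same for the moment, N m; "width": finger opening in m; "grip_force": force on a finger pad.
Only numpy, scipy, OpenCV 4.12 (cv2) and the standard library are available. Lean on these libraries where they do the work, as an engineer would, in place of code of your own. Each camera call takes 0.05 s, during which the arm holds its last target. There are 200 camera calls.

## Task

On the black marking fixture, push the sprung steel jaw back past its stop pin with the fingertips and let it go, so that it springs back and stays caught on the pin in its half-open position. Then push the enclosure lying in the guide lane along into the nest, in front of the caught jaw, until it is fully home against the steel end stop. Only push: do not lift anything, and leave the other things on the plate and table where they are.

Things in the scene. Friction and masses are not known exactly. Their poses are not given: they have to be found in the camera images.
- nest (a point): Centre of the nest, on the top face of the black fixture plate, 12 mm above the table. The fixture is fixed, its place and yaw (to 0.3 rad) vary. Axes: z up, +x the way the jaw is pushed open (roughly away from the robot), +y along the lane from the nest to the waiting enclosure. From fence to jaw the nest is 46 mm wide with the jaw shut, 91 mm with it caught; the enclosure needs 80 mm.
- lane_mouth (a point): Open +y end of the guide lane, on the plate, mid-way across, 225 mm to +y of the nest; axes as the nest's. In nest axes the lane runs between an aluminium front fence (inner face x = -43 mm, y -50 to 225) and a lane rail (inner face x = +43 mm, y 55 to 225), both 10 mm thick and 16 mm high above the plate; open above.
- end_stop (a point): Top middle edge of the steel end stop's face that looks to +y, 45 mm to -y of the nest's centre, 30 mm above the plate; the block is 80 mm wide, 12 mm thick; axes as the nest's.
- jaw_face (a point): Middle of the jaw's upright steel face that looks to -x of the nest axes: 32 mm above the plate, axes as the nest's, moves with the jaw; 3 mm to +x of the nest's centre when shut. Push here towards +x. The face is 80 mm wide (y -40 to 40), its top 50 mm above the plate; jaw plate 14 mm thick. Behind it: bar, spring barrel (top 30 mm above the plate) and the catch that runs over the pin.
- jaw (a joint): Jaw pushed back, m: 0 shut (start), 0.075 hard end. Its spring shuts it with 3 N at 0, 7.5 N at 0.075, plus drag of about 1 N at 50 mm/s; riding over the pin adds up to about 3 N. Past about 0.046 the catch has cleared the pin: let go from there, it returns and rests on the pin at about 0.045 (half open). Let go earlier, it shuts again.
- stop_pin (a joint): Stop pin pressed down, m: 0 fully up (start), 0.018 hard end; a spring of 1.5 N or more lifts it. The catch presses it down in passing and it rises again by itself behind the catch. Pressing it while the jaw is caught frees the jaw.
- pin_top (a point): Top of the brass stop pin (10 mm thick, round end, 33 mm above the plate when up), 100 mm to +x and 30 mm to -y of the nest's centre, beside the jaw's bar.
- enclosure_center (a point): Centre (20 mm up) of the enclosure to load: finned aluminium case, black end plates, 80 mm (its x, across the lane) x 90 mm (its y, along it) x 40 mm high, 0.25 to 0.5 kg, loose on the plate in the lane, 3 mm play each side, axes nearly the nest's. Starts 100 to 145 mm to +y of the nest; push its +y end plate to -y. Fully home it is right above the nest's centre, touching the end stop.
- spare: spare enclosure, same make and size as the one in the lane, lying on the black plate behind the lane rail; a bystander, to be left where it is. Origin at its underside.
- driver: screwdriver, about 170 mm, lying on the plate in front of the front fence, along it; a bystander, to be left where it is. Origin at its underside.
- gauge_block: steel gauge block 40 x 25 x 25 mm, on the plate near the stop pin; a bystander, to be left where it is. Origin at its underside.
- stack_low: lower of two stacked enclosures on the table to the left (+y); a bystander, to be left where it is. Origin at its underside.
- stack_high: upper of those two enclosures; a bystander, to be left where it is. Origin at its underside.
- label_roll: paper roll 90 mm across, 35 mm high, on the table to the left; a bystander, to be left where it is. Origin at its underside.
- brush: wooden-handled brush lying on the table to the right (-y); a bystander, to be left where it is. Origin at its underside.
- spray_can: grey can, 60 mm across, 150 mm high, on the table to the right (-y); a bystander, to be left where it is. Origin at its underside.

How it is judged:
On the way:
1. the jaw has come back onto the raised stop pin, half open, with the enclosure still out in the lane (value of joint jaw between 0.041 and 0.049 m and value of joint stop_pin below 0.004 m and y of enclosure_center in the frame of nest above 0.06 m), for 0.3 s.
At the end, for the whole second after the job is handed in: The jaw rests on the raised stop pin, 41 to 49 mm open (pin pressed less than 4 mm), and is still; the enclosure lies flat in the nest with its centre within 6 mm of the fully home position along the lane, within 12 mm across, and turned less than 0.12 rad (value of joint jaw between 0.041 and 0.049 m and value of joint stop_pin below 0.004 m and velocity of joint jaw between -0.01 and 0.01 m/s and y of enclosure_center in the frame of nest between -0.006 and 0.006 m and x of enclosure_center in the frame of nest between -0.012 and 0.012 m and z of enclosure_center in the frame of nest below 0.026 m and angle between the y axis of enclosure_center and the y axis of nest, either way round below 0.12 rad and angle between enclosure_center's own z axis and vertical below 0.08 rad); the robot touches nothing.
It fails at once if the enclosure is lifted or tipped (z of enclosure_center in the frame of nest above 0.032 m or angle between enclosure_center's own z axis and vertical above 0.2 rad).
It fails at once if one of the other things is moved by more than 25 mm (distance of any of spare, driver, gauge_block, stack_low, stack_high, label_roll, brush, spray_can from where it was at the start of the episode above 0.025 m).
It also fails if it takes over 48 s, if anything falls off the work surface, if the arm or the gripper's body presses on something with over 40 N, if the wrist force passes 120 N, or if a joint passes its speed limit or range.

## Working session

There is one attempt and no reset: what is moved stays moved. The work goes in short steps, Python scripts to look and compute and a tool call to move; the robot and the scene stay as the last step left them, time stands still between calls to the robot, and variables do not carry over. Pictures are saved under pics/ and viewed, at most 10 in all, crops included, and the job is handed in when it is done.

Besides the shell and the picture viewer there is one more tool, called as name([rows], argument=value, ...), one row to a line, values as JSON. arm_command: Moves the arm, as the interface text tells. Its arguments: {"type":"object","properties":{"steps":{"type":"array","items":{"type":"object","properties":{"rot":{"type":"array","items":{"type":"number"}},"slide":{"type":"array","items":{"type":"number"}},"grip":{"type":"number"}}}},"newtons":{"type":"number"}},"required":["steps"]}

```bash
mkdir -p pics; ls; cat > h.py <<'E'
import numpy as np, cv2
from bench import sensors, eyes, order
def ray(c,uv):
    K=np.array(c["intrinsics"]);T=np.array(c["pose"])
    d=T[:3,:3]@np.linalg.solve(K,[uv[0],uv[1],1.]); return T[:3,3],d
def at(c,uv,z):
    o,d=ray(c,uv); return o+d*(z-o[2])/d[2]
def proj(c,p):
    K=np.array(c["intrinsics"]);T=np.array(c["pose"])
    q=K@(T[:3,:3].T@(np.asarray(p)-T[:3,3])); return q[:2]/q[2]
def save(c,n): cv2.imwrite("pics/"+n,cv2.cvtColor(c["pixels"],cv2.COLOR_RGB2BGR))
E
python3 - <<'E'
from h import *
s=sensors.read_state();print(s["time"],s["ee_pos"],s["eef_rot"],s["width"])
for n in("top","side"):
    c=eyes.camera(n);save(c,n+"0.png");print(n,np.round(c["pose"],3).tolist(),np.round(c["intrinsics"],1).tolist())
    for k in("jaw","enclosure_center","pin_top","spare","end_stop"):
        print(k,[(np.round(d["bbox"]).tolist(),round(d["conf"],2)) for d in eyes.look_for(k,c)][:4])
E
```

```text
pics
0.0 [ 0.1998896  -0.59176191  0.22175633] [ 9.86759254e-01  1.62190253e-01 -1.62733829e-04 -6.85846360e-04] 0.08680278518638848
top [[0.015, -0.978, 0.209, 0.213], [-1.0, -0.016, -0.001, -0.004], [0.004, -0.209, -0.978, 1.577], [0.0, 0.0, 0.0, 1.0]] [[495.9, 0.0, 282.3], [0.0, 495.9, 210.9], [0.0, 0.0, 1.0]]
jaw [([288.0, 175.0, 315.0, 221.0], 0.67)]
enclosure_center [([246.0, 204.0, 274.0, 232.0], 0.59), ([111.0, 230.0, 146.0, 258.0], 0.28)]
pin_top []
spare [([242.0, 163.0, 269.0, 187.0], 0.79), ([411.0, 241.0, 432.0, 304.0], 0.26)]
end_stop [([219.0, 150.0, 346.0, 266.0], 0.72), ([258.0, 245.0, 294.0, 250.0], 0.17)]
side [[0.998, -0.048, 0.036, 0.515], [-0.058, -0.616, 0.786, -1.031], [-0.016, -0.787, -0.617, 0.869], [0.0, 0.0, 0.0, 1.0]] [[493.3, 0.0, 274.0], [0.0, 493.3, 210.5], [0.0, 0.0, 1.0]]
jaw [([259.0, 219.0, 314.0, 246.0], 0.71)]
enclosure_center [([242.0, 188.0, 274.0, 220.0], 0.9)]
pin_top [([272.0, 304.0, 303.0, 378.0], 0.17)]
spare [([293.0, 180.0, 324.0, 217.0], 0.86)]
end_stop [([204.0, 184.0, 350.0, 282.0], 0.74)]
```

```bash
python3 -c "
import cv2
a=cv2.imread('pics/top0.png');print(a.shape)"
```

```text
(420, 560, 3)
```

View pics/top0.png

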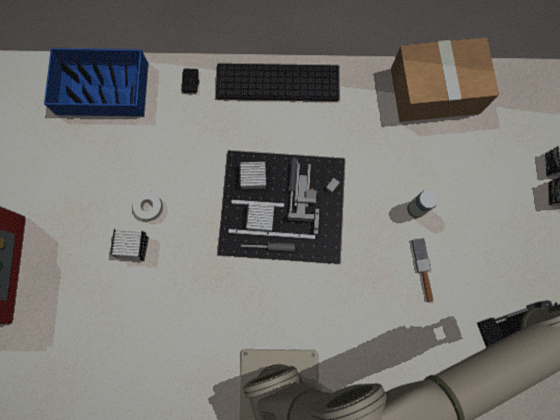

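View pics/side0.png

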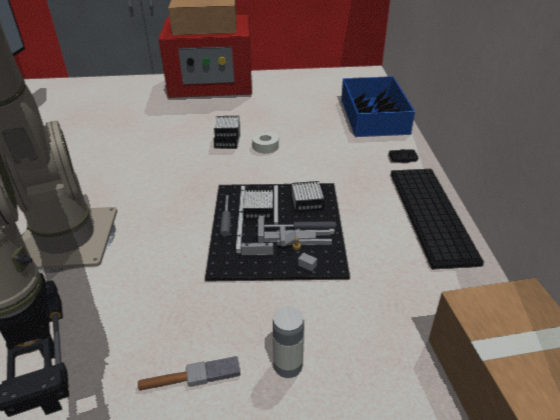

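The top view shows the plate at about (220–345, 150–263), with the lane fence from (228,232) to (315,237). The lane enclosure is at (260,217), the jaw at about (300,213) and the end stop at (317,221). The side view agrees, with the brass pin at about (296,245). I'll enlarge both.

```bash
python3 - <<'E'
import cv2
a=cv2.imread('pics/top0.png')[148:268,215:350];b=cv2.imread('pics/side0.png')[180:280,205:350]
cv2.imwrite('pics/topc.png',cv2.resize(a,None,fx=5,fy=5,interpolation=cv2.INTER_CUBIC)[:600])
cv2.imwrite('pics/sidec.png',cv2.resize(b,None,fx=5,fy=5,interpolation=cv2.INTER_CUBIC))
E
```

```text
(no output)
```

View pics/topc.png

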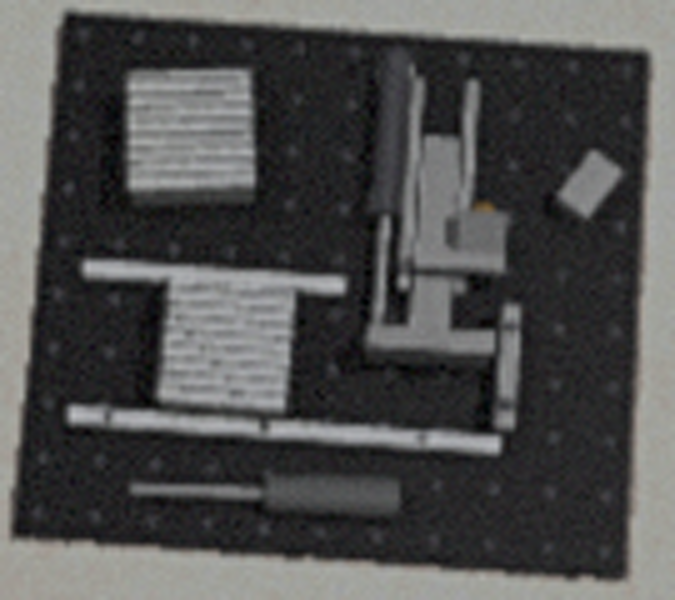

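View pics/sidec.png

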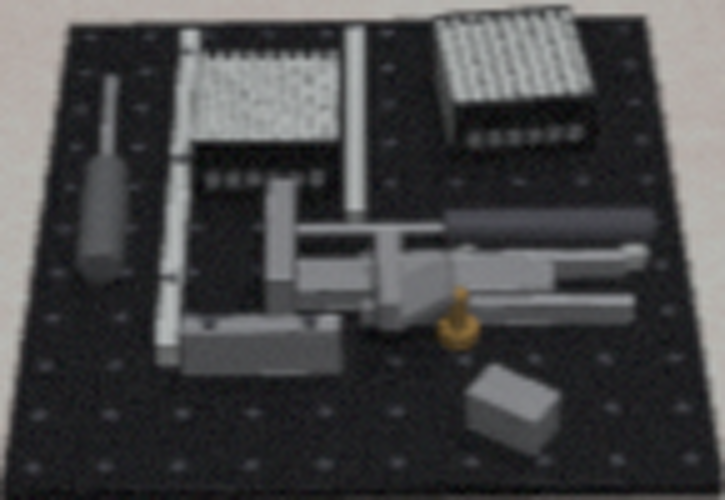

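```bash
cat > fit.py <<'E'
from h import *
from scipy.optimize import least_squares
def f(o,cx): return [o[0]+(cx[0]+.5)/5-.5,o[1]+(cx[1]+.5)/5-.5]
T=[((-43,225,28),(68,405)),((-53,225,28),(66,425)),((-43,-50,28),(501,434)),((-53,-50,28),(500,454)),
((43,225,28),(82,275)),((53,225,28),(83,259)),((43,55,28),(346,293)),((53,55,28),(347,276)),
((40,-45,42),(503,303)),((40,-57,42),(520,305)),((3,40,62),(366,350))]
S=[((-43,225,28),(201,30)),((-53,225,28),(182,30)),((43,225,28),(345,27)),((53,225,28),(364,27)),
((100,-30,45),(460,289)),((40,-57,42),(341,333)),((43,55,28),(345,212)),((53,55,28),(366,212)),((3,40,62),(266,181)),((17,40,62),(298,180))]
def w(p,q):
    q=np.array(q)/1000; c,s=np.cos(p[2]),np.sin(p[2])
    return np.array([p[0]+c*q[0]-s*q[1],p[1]+s*q[0]+c*q[1],q[2]])
if __name__=="__main__":
    ct,cs=eyes.camera("top"),eyes.camera("side")
    def r(p,sel): return np.concatenate([proj(c,w(p,q))-f(o,u) for c,L,o,n in((ct,T,(215,148),'t'),(cs,S,(205,180),'s')) if n in sel for q,u in L])
    for sel in("t","s","ts"):
        R=least_squares(r,[.5,0,-.05],args=(sel,),loss="soft_l1");print(sel,R.x.round(4),np.abs(R.fun).mean());print(R.fun.reshape(-1,2).round(1).tolist())
    p=R.x
    for n,q in dict(jaw=(3,0,44),pin=(100,-30,45),mouth=(0,225,12)).items():print(n,w(p,q).round(4))
    # enclosure: top +y edge corners in both, z=52
    for o,c,us in(((215,148),ct,[(160,402),(168,280),(290,410),(297,290)]),((205,180),cs,[(192,143),(338,142),(200,55),(338,55)])):
        for u in us:
            g=at(c,f(o,u),.052)[:2]-p[:2];cc,ss=np.cos(p[2]),np.sin(p[2]);print((g[0]*cc+g[1]*ss).round(4),(-g[0]*ss+g[1]*cc).round(4))
E
python3 fit.py
```

```text
t [ 0.5136 -0.0618 -0.0547] 0.23171193629678494
[[0.1, 0.3], [0.2, -0.6], [0.1, 0.6], [0.1, -0.3], [-0.2, -0.0], [-0.2, 0.1], [-0.1, 0.0], [-0.1, 0.4], [-0.1, 0.2], [0.3, 0.0], [-0.1, -0.9]]
s [ 0.5154 -0.0615 -0.0547] 0.2106162680321674
[[-0.2, 0.1], [0.2, 0.1], [0.1, 0.2], [-0.3, 0.2], [-0.1, 0.3], [-0.0, -0.1], [0.3, -0.2], [-0.2, -0.2], [0.6, -0.2], [-0.4, -0.0]]
ts [ 0.5146 -0.0617 -0.055 ] 0.26781166260580913
[[0.1, -0.0], [0.2, -0.9], [0.1, 0.3], [0.1, -0.6], [-0.2, -0.4], [-0.2, -0.2], [-0.1, -0.3], [-0.1, 0.1], [-0.1, -0.2], [0.3, -0.3], [-0.2, -1.3], [-0.4, 0.1], [-0.0, 0.2], [-0.1, 0.3], [-0.5, 0.2], [-0.4, 0.3], [-0.4, -0.0], [0.0, -0.1], [-0.5, -0.2], [0.3, -0.1], [-0.7, 0.0]]
jaw [ 0.5176 -0.0619  0.044 ]
pin [ 0.6128 -0.0972  0.045 ]
mouth [0.527  0.1629 0.012 ]
-0.0411 0.1652
0.0371 0.1669
-0.0404 0.0839
0.0364 0.0852
-0.0393 0.0858
0.0397 0.0848
-0.0385 0.167
0.0397 0.1651
```

Both cameras agree to within 2 mm: the nest is at about (0.5146, −0.0617) with yaw −0.055, and the enclosure is about 125 mm along the lane. Next I move above the nest with the fingers shut and the tool axes turned to match the nest's.

arm_command([
  {"slide": [0.018,0.033,0],"rot": [0,0,-2.7],"grip": 0},
  {"slide": [0.018,0.033,0],"rot": [0,0,-2.7],"grip": 0},
  {"slide": [0.018,0.033,0],"rot": [0,0,-2.7],"grip": 0},
  {"slide": [0.018,0.033,0],"rot": [0,0,-2.7],"grip": 0},
  {"slide": [0.018,0.033,0],"rot": [0,0,-2.7],"grip": 0},
  {"slide": [0.018,0.033,0],"rot": [0,0,-2.7],"grip": 0},
  {"slide": [0.018,0.033,0],"rot": [0,0,-2.8],"grip": 0},
  {"slide": [0.018,0.033,0],"rot": [0,0,-2.8],"grip": 0},
])

```text
time: 1.7
ee_pos: [0.3446, -0.327, 0.2228]
eef_rot: [1.0, -0.028, 0.0, 0.0]
ft_force: [-0.1, -0.6, -0.5]
width: 0.0148
grip_force: 0.0
```

arm_command([
  {"slide": [0.019,0.033,0],"grip": 0},
  {"slide": [0.019,0.033,0],"grip": 0},
  {"slide": [0.019,0.033,0],"grip": 0},
  {"slide": [0.019,0.033,0],"grip": 0},
  {"slide": [0.019,0.033,0],"grip": 0},
  {"slide": [0.019,0.033,0],"grip": 0},
  {"slide": [0.019,0.033,0],"grip": 0},
  {"slide": [0.015,0.033,0],"grip": 0},
])

```text
schema error: expected keys rot, slide, grip
```

```bash
python3 - <<'E'
from h import *
from scipy.spatial.transform import Rotation as R
s=sensors.read_state();print(s["time"],s["ee_pos"],R.from_quat(s["eef_rot"]).as_matrix().round(3).tolist(),s["width"],s["ft_force"])
E
```

```text
1.7 [ 0.3445764  -0.32701562  0.22275144] [[0.998, -0.056, 0.0], [-0.056, -0.998, -0.0], [0.0, 0.0, -1.0]] 0.01478893055448893 [-0.08463432 -0.56252553 -0.50028194]
```

arm_command([
  {"slide": [0.0185,0.0333,0],"rot": [0,0,0],"grip": 0},
  {"slide": [0.0185,0.0333,0],"rot": [0,0,0],"grip": 0},
  {"slide": [0.0185,0.0333,0],"rot": [0,0,0],"grip": 0},
  {"slide": [0.0185,0.0333,0],"rot": [0,0,0],"grip": 0},
  {"slide": [0.0185,0.0333,0],"rot": [0,0,0],"grip": 0},
  {"slide": [0.0185,0.0333,0],"rot": [0,0,0],"grip": 0},
  {"slide": [0.0185,0.0333,0],"rot": [0,0,0],"grip": 0},
  {"slide": [0.0185,0.0333,0],"rot": [0,0,0],"grip": 0},
])

```text
time: 2.7
ee_pos: [0.4926, -0.0607, 0.2228]
eef_rot: [1.0, -0.027, 0.0, 0.0]
ft_force: [0.5, -0.0, 0.2]
width: 0.0007
grip_force: 0.0
```

arm_command([
  {"slide": [0,0,0],"rot": [0,0,0],"grip": 0},
  {"slide": [0,0,-0.02],"rot": [0,0,0],"grip": 0},
  {"slide": [0,0,-0.02],"rot": [0,0,0],"grip": 0},
  {"slide": [0,0,-0.02],"rot": [0,0,0],"grip": 0},
  {"slide": [0,0,-0.02],"rot": [0,0,0],"grip": 0},
  {"slide": [0,0,-0.02],"rot": [0,0,0],"grip": 0},
  {"slide": [0,0,-0.02],"rot": [0,0,0],"grip": 0},
  {"slide": [0,0,0],"rot": [0,0,0],"grip": 0},
])

```text
time: 3.7
ee_pos: [0.4908, -0.0625, 0.1015]
eef_rot: [1.0, -0.028, -0.001, -0.0]
ft_force: [0.4, 0.2, 0.0]
width: 0.0005
grip_force: 0.0
```

arm_command([
  {"slide": [0,0,-0.02],"rot": [0,0,0],"grip": 0},
  {"slide": [0,0,-0.02],"rot": [0,0,0],"grip": 0},
  {"slide": [0,0,-0.02],"rot": [0,0,0],"grip": 0},
  {"slide": [0,0,0],"rot": [0,0,0],"grip": 0},
  {"slide": [0.006,-0.0003,0],"rot": [0,0,0],"grip": 0},
  {"slide": [0.006,-0.0003,0],"rot": [0,0,0],"grip": 0},
  {"slide": [0.006,-0.0004,0],"rot": [0,0,0],"grip": 0},
  {"slide": [0.006,-0.0003,0],"rot": [0,0,0],"grip": 0},
])

```text
time: 4.7
ee_pos: [0.5155, -0.0631, 0.0426]
eef_rot: [1.0, -0.027, -0.001, 0.0]
ft_force: [-7.2, 0.5, 6.0]
width: 0.0005
grip_force: 3.9
```

arm_command([
  {"slide": [0.007,-0.0004,0],"rot": [0,0,0],"grip": 0},
  {"slide": [0.007,-0.0004,0],"rot": [0,0,0],"grip": 0},
  {"slide": [0.007,-0.0004,0],"rot": [0,0,0],"grip": 0},
  {"slide": [0.007,-0.0004,0],"rot": [0,0,0],"grip": 0},
  {"slide": [0.007,-0.0004,0],"rot": [0,0,0],"grip": 0},
  {"slide": [0.007,-0.0004,0],"rot": [0,0,0],"grip": 0},
  {"slide": [0.007,-0.0004,0],"rot": [0,0,0],"grip": 0},
  {"slide": [0.005,-0.0003,0],"rot": [0,0,0],"grip": 0},
])

```text
time: 5.7
ee_pos: [0.5693, -0.0661, 0.0424]
eef_rot: [1.0, -0.027, -0.001, 0.0]
ft_force: [-8.5, 1.0, 6.3]
width: 0.0004
grip_force: 4.0
```

```bash
python3 - <<'E'
from h import *
s=sensors.read_state();print(s["time"],s["ee_pos"],s["ft_force"])
c=eyes.camera("side");cv2.imwrite("pics/j1.png",cv2.resize(cv2.cvtColor(c["pixels"],cv2.COLOR_RGB2BGR)[150:290,200:360],None,fx=4,fy=4,interpolation=cv2.INTER_CUBIC))
E
```

```text
5.7 [ 0.56931167 -0.0661005   0.04240119] [-8.49814509  0.98199077  6.31400957]
```

View pics/j1.png

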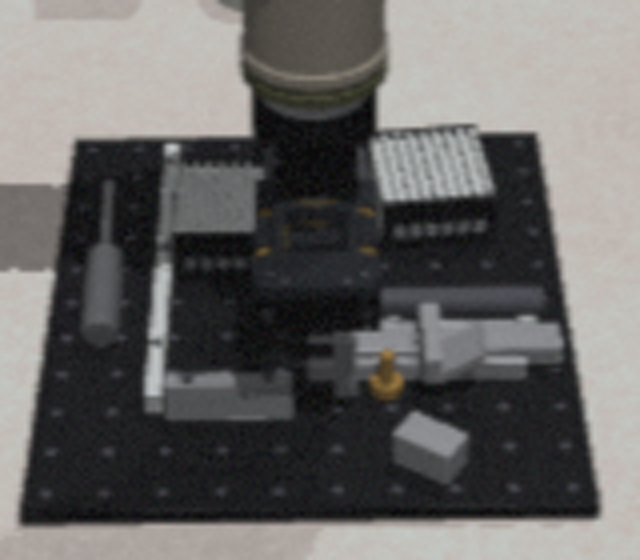

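The catch (about (440,350) in the crop) is past the brass pin (388,375), which is up again. I'll let the jaw back gently and rise.

arm_command([
  {"slide": [-0.006,0.0003,0],"rot": [0,0,0],"grip": 0},
  {"slide": [-0.006,0.0003,0],"rot": [0,0,0],"grip": 0},
  {"slide": [-0.006,0.0003,0],"rot": [0,0,0],"grip": 0},
  {"slide": [-0.006,0.0003,0],"rot": [0,0,0],"grip": 0},
  {"slide": [-0.008,0.0004,0],"rot": [0,0,0],"grip": 0},
  {"slide": [-0.008,0.0004,0],"rot": [0,0,0],"grip": 0},
  {"slide": [-0.008,0.0004,0],"rot": [0,0,0],"grip": 0},
  {"slide": [0,0,0],"rot": [0,0,0],"grip": 0},
])

```text
time: 6.75
ee_pos: [0.5216, -0.0638, 0.0427]
eef_rot: [1.0, -0.027, 0.0, 0.0]
ft_force: [0.8, -0.1, 0.4]
width: 0.0
grip_force: 0.0
```

arm_command([
  {"slide": [0,0,0.02],"rot": [0,0,0],"grip": 0},
  {"slide": [0,0,0.02],"rot": [0,0,0],"grip": 0},
  {"slide": [0,0,0.02],"rot": [0,0,0],"grip": 0},
  {"slide": [0,0.03,0.01],"rot": [0,0,0],"grip": 0},
  {"slide": [0,0.04,0],"rot": [0,0,0],"grip": 0},
  {"slide": [0,0.04,0],"rot": [0,0,0],"grip": 0},
  {"slide": [0,0.04,0],"rot": [0,0,0],"grip": 0},
  {"slide": [0,0.04,0],"rot": [0,0,0],"grip": 0},
])

```text
time: 7.75
ee_pos: [0.5223, 0.1275, 0.1127]
eef_rot: [1.0, -0.027, 0.0, -0.0]
ft_force: [0.6, 1.2, 1.1]
width: 0.0003
grip_force: 0.0
```

```bash
python3 - <<'E'
from h import *
s=sensors.read_state();print(s["time"],s["ee_pos"],s["ft_force"])
c=eyes.camera("side");cv2.imwrite("pics/j2.png",cv2.resize(cv2.cvtColor(c["pixels"],cv2.COLOR_RGB2BGR)[150:290,200:360],None,fx=4,fy=4,interpolation=cv2.INTER_CUBIC))
E
```

```text
7.75 [0.52226352 0.12752989 0.11274846] [0.56799014 1.15095576 1.09504388]
```

View pics/j2.png

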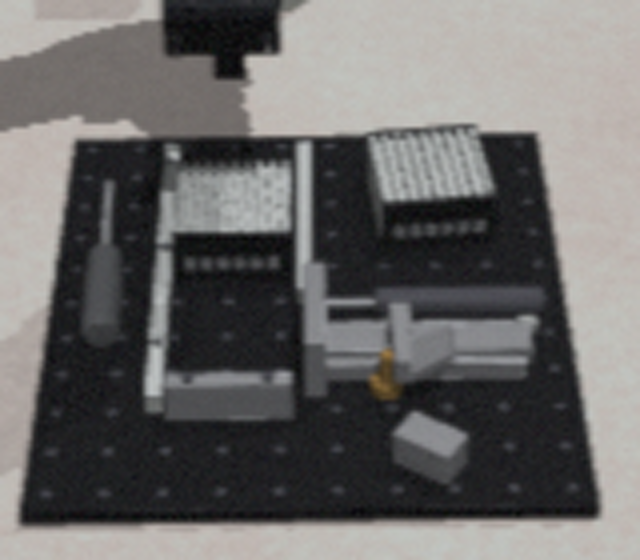

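The jaw is caught half-open against the raised brass pin at (385,370), and the nest is clear. Next I descend behind the enclosure in the lane mouth.

arm_command([
  {"slide": [0.004,0.023,0],"rot": [0,0,0],"grip": 0},
  {"slide": [0,0,0],"rot": [0,0,0],"grip": 0},
  {"slide": [0,0,-0.02],"rot": [0,0,0],"grip": 0},
  {"slide": [0,0,-0.02],"rot": [0,0,0],"grip": 0},
  {"slide": [0,0,-0.02],"rot": [0,0,0],"grip": 0},
  {"slide": [0,0,-0.02],"rot": [0,0,0],"grip": 0},
  {"slide": [0,0,0],"rot": [0,0,0],"grip": 0},
  {"slide": [0,0,0],"rot": [0,0,0],"grip": 0},
])

```text
time: 8.8
ee_pos: [0.5264, 0.1495, 0.0329]
eef_rot: [1.0, -0.027, 0.0, -0.0]
ft_force: [0.3, 0.6, 0.3]
width: 0.0007
grip_force: 0.0
```

arm_command([
  {"slide": [-0.0005,-0.01,0],"rot": [0,0,0],"grip": 0},
  {"slide": [-0.0006,-0.01,0],"rot": [0,0,0],"grip": 0},
  {"slide": [-0.0005,-0.01,0],"rot": [0,0,0],"grip": 0},
  {"slide": [-0.0006,-0.01,0],"rot": [0,0,0],"grip": 0},
  {"slide": [-0.0005,-0.01,0],"rot": [0,0,0],"grip": 0},
  {"slide": [-0.0006,-0.01,0],"rot": [0,0,0],"grip": 0},
  {"slide": [-0.0005,-0.01,0],"rot": [0,0,0],"grip": 0},
  {"slide": [-0.0006,-0.01,0],"rot": [0,0,0],"grip": 0},
])

```text
time: 9.8
ee_pos: [0.5216, 0.0687, 0.0326]
eef_rot: [1.0, -0.027, 0.0, 0.0]
ft_force: [-0.4, 2.4, 1.1]
width: 0.0004
grip_force: 1.3
```

arm_command([
  {"slide": [-0.0004,-0.008,0],"rot": [0,0,0],"grip": 0},
  {"slide": [-0.0005,-0.008,0],"rot": [0,0,0],"grip": 0},
  {"slide": [-0.0004,-0.008,0],"rot": [0,0,0],"grip": 0},
  {"slide": [-0.0004,-0.008,0],"rot": [0,0,0],"grip": 0},
  {"slide": [-0.0004,-0.008,0],"rot": [0,0,0],"grip": 0},
  {"slide": [-0.0005,-0.008,0],"rot": [0,0,0],"grip": 0},
  {"slide": [-0.0004,-0.008,0],"rot": [0,0,0],"grip": 0},
  {"slide": [0,0,0],"rot": [0,0,0],"grip": 0},
])

```text
time: 10.8
ee_pos: [0.5185, 0.012, 0.0324]
eef_rot: [1.0, -0.028, -0.0, 0.0]
ft_force: [-0.3, -0.2, -1.0]
width: 0.0004
grip_force: 0.0
```

arm_command([
  {"slide": [-0.0001,-0.002,0],"rot": [0,0,0],"grip": 0},
  {"slide": [-0.0001,-0.002,0],"rot": [0,0,0],"grip": 0},
  {"slide": [-0.0001,-0.002,0],"rot": [0,0,0],"grip": 0},
  {"slide": [-0.0001,-0.002,0],"rot": [0,0,0],"grip": 0},
  {"slide": [-0.0001,-0.001,0],"rot": [0,0,0],"grip": 0},
  {"slide": [-0.0001,-0.001,0],"rot": [0,0,0],"grip": 0},
  {"slide": [0,0,0],"rot": [0,0,0],"grip": 0},
  {"slide": [0,0,0],"rot": [0,0,0],"grip": 0},
])

```text
time: 11.8
ee_pos: [0.5181, 0.0031, 0.0326]
eef_rot: [1.0, -0.027, 0.0, 0.0]
ft_force: [-0.5, -0.4, 0.0]
width: 0.0006
grip_force: 0.0
```

arm_command([
  {"slide": [-0.0001,-0.001,0],"rot": [0,0,0],"grip": 0},
  {"slide": [0,-0.001,0],"rot": [0,0,0],"grip": 0},
  {"slide": [-0.0001,-0.001,0],"rot": [0,0,0],"grip": 0},
  {"slide": [0,-0.001,0],"rot": [0,0,0],"grip": 0},
  {"slide": [-0.0001,-0.001,0],"rot": [0,0,0],"grip": 0},
  {"slide": [0,0,0],"rot": [0,0,0],"grip": 0},
  {"slide": [0,0,0],"rot": [0,0,0],"grip": 0},
  {"slide": [0,0,0],"rot": [0,0,0],"grip": 0},
])

```text
time: 12.8
ee_pos: [0.5178, -0.0019, 0.0326]
eef_rot: [1.0, -0.027, 0.0, 0.0]
ft_force: [-0.1, 0.3, -0.1]
width: -0.0
grip_force: 0.4
```

```bash
python3 - <<'E'
from h import *
s=sensors.read_state();print(s["time"],s["ee_pos"],s["ft_force"])
c=eyes.camera("side");cv2.imwrite("pics/e1.png",cv2.resize(cv2.cvtColor(c["pixels"],cv2.COLOR_RGB2BGR)[150:290,200:360],None,fx=4,fy=4,interpolation=cv2.INTER_CUBIC))
E
```

```text
12.8 [ 0.51778644 -0.00188304  0.0325905 ] [-0.0538821   0.27357667 -0.11773514]
```

View pics/e1.png

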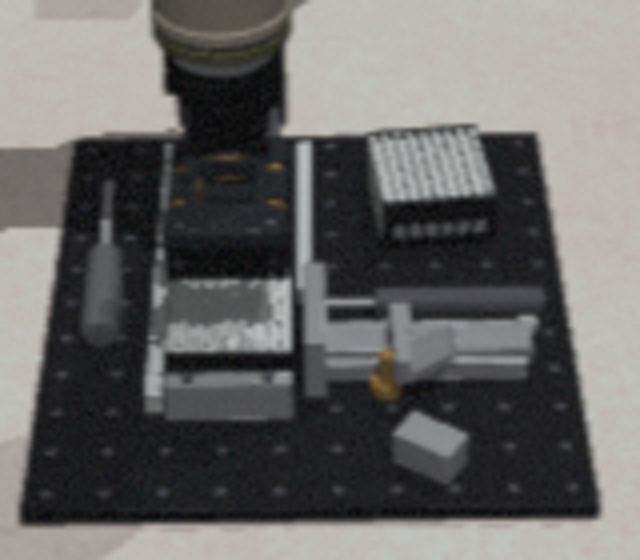

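The enclosure is in the nest in front of the caught jaw, with its front fin edge at crop row 353, almost at the end stop. There is no stop force yet, so I keep pushing in small steps.

arm_command([
  {"slide": [-0.0001,-0.001,0],"rot": [0,0,0],"grip": 0},
  {"slide": [0,-0.001,0],"rot": [0,0,0],"grip": 0},
  {"slide": [-0.0001,-0.001,0],"rot": [0,0,0],"grip": 0},
  {"slide": [0,-0.001,0],"rot": [0,0,0],"grip": 0},
  {"slide": [0,0,0],"rot": [0,0,0],"grip": 0},
  {"slide": [0,0,0],"rot": [0,0,0],"grip": 0},
  {"slide": [0,0,0],"rot": [0,0,0],"grip": 0},
  {"slide": [0,0,0],"rot": [0,0,0],"grip": 0},
])

```text
time: 13.85
ee_pos: [0.5175, -0.0059, 0.0325]
eef_rot: [1.0, -0.027, -0.0, 0.0]
ft_force: [-1.3, 0.0, -0.1]
width: 0.0005
grip_force: 0.1
```

arm_command([
  {"slide": [-0.0001,-0.001,0],"rot": [0,0,0],"grip": 0},
  {"slide": [0,-0.001,0],"rot": [0,0,0],"grip": 0},
  {"slide": [-0.0001,-0.001,0],"rot": [0,0,0],"grip": 0},
  {"slide": [0,0,0],"rot": [0,0,0],"grip": 0},
  {"slide": [0,0,0],"rot": [0,0,0],"grip": 0},
  {"slide": [0,0,0],"rot": [0,0,0],"grip": 0},
  {"slide": [0,0,0],"rot": [0,0,0],"grip": 0},
  {"slide": [0,0,0],"rot": [0,0,0],"grip": 0},
])

```text
time: 14.85
ee_pos: [0.5175, -0.0062, 0.0327]
eef_rot: [1.0, -0.026, 0.0, -0.001]
ft_force: [0.1, 10.3, -0.3]
width: 0.0006
grip_force: 4.7
```

Contact: the TCP stopped moving and the force rose to 10 N, so the enclosure is home. I'll back off, rise and check.

arm_command([
  {"slide": [0.0002,0.004,0],"rot": [0,0,0],"grip": 0},
  {"slide": [0.0006,0.01,0],"rot": [0,0,0],"grip": 0},
  {"slide": [0.0006,0.01,0],"rot": [0,0,0],"grip": 0},
  {"slide": [0,0,0.02],"rot": [0,0,0],"grip": 0},
  {"slide": [0,0,0.03],"rot": [0,0,0],"grip": 0},
  {"slide": [0,0,0.04],"rot": [0,0,0],"grip": 0},
  {"slide": [0,0.05,0.04],"rot": [0,0,0],"grip": 0},
  {"slide": [0,0.06,0.01],"rot": [0,0,0],"grip": 0},
])

```text
time: 15.85
ee_pos: [0.5201, 0.1249, 0.1745]
eef_rot: [1.0, -0.029, 0.002, 0.0]
ft_force: [0.6, 0.7, -0.3]
width: 0.0003
grip_force: 0.0
```

```bash
python3 - <<'E'
from h import *
s=sensors.read_state();print(s["time"],s["ee_pos"],s["ft_force"])
c=eyes.camera("side");cv2.imwrite("pics/e2.png",cv2.resize(cv2.cvtColor(c["pixels"],cv2.COLOR_RGB2BGR)[180:280,205:350],None,fx=5,fy=5,interpolation=cv2.INTER_CUBIC))
from fit import w
p=(.5146,-.0617,-.055)
for q in((-40,-41,52),(40,-41,52),(-40,41,52),(40,41,52),(48,40,62)):
    u=proj(c,w(p,q));print(q,((u-[205,180]+.5)*5-.5).round())
E
```

```text
15.85 [0.5201432  0.12490183 0.17446052] [ 0.59077568  0.73168345 -0.33713786]
(-40, -41, 52) [179. 299.]
(40, -41, 52) [339. 296.]
(-40, 41, 52) [187. 195.]
(40, 41, 52) [339. 193.]
(48, 40, 62) [354. 179.]
```

View pics/e2.png

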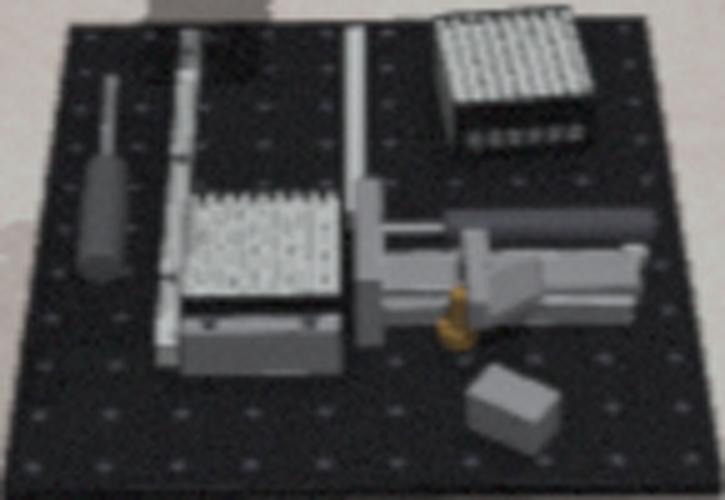

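The fin block spans about (185–340, 193–297), matching the predicted home corners (179–339, 193–299). The jaw is still caught at (357,179), as predicted, with the pin up, so I'm handing the job in.

```bash
python3 -c "
from bench import order;print(order.close_job())"
```

```text
the job is handed in; nothing more can be done
None
```

The jaw is caught half-open on the raised pin, the enclosure is fully home against the end stop, and the job is handed in; no verdict came back.

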